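# Put the battery pack on its charger

## Task

Put the orange tool battery on its charger: turn it so that its notched end faces the charger's terminal block, set it on the deck in front of the yellow-lipped rails, and slide it under the lips until it is fully home against the end wall, then let go. Leave the other things on the counter where they are.

Things in the scene. Friction and masses are not known exactly. Their poses are not given: they have to be found in the camera images.
- pack: Loose orange tool battery, 0.45 kg. Origin: centre of underside; z up, +x to its notched nose. Orange body 96 (x) x 56 (y) mm, 9 to 66 mm above the underside; black foot 96 x 76 x 9 mm leaves a 10 mm flange on both long sides. Far end flat with a black release button. Grip it across the 56 mm width, fingertips 30 mm or more above the underside to clear the charger's rails.
- pack_notch (a point): Middle of the notch in the pack's nose, at the underside (pack frame x = 37 mm). The upright notch, open at the end, top and bottom, is 24 mm wide and 22 mm deep along x, between two prongs; it takes the terminal block.
- charger: Grey charger fixed to the counter, 160 (x) x 106 (y) mm; origin: centre of underside; the pack slides in along +x. Flat deck 22 mm high, open in front of the rails from x = -80 to -13 mm. End wall's face at x = 65 mm, its top 36 mm over the deck. A black terminal block, 16 wide, 26 high, stands out 20 mm from it on the centre line and stops a pack put in the wrong way round.
- charger_mouth (a point): Centre of the rails' mouth on the deck (charger frame x = -13 mm). From here to x = 5 the walls flare inward and the lips are bent up as a lead-in; from 5 to 67 mm: 81 mm between the rail walls, 65 mm between the yellow lips, whose undersides are 12.5 mm and tops 18.5 mm over the deck (22 mm at the front edge).
- charger_home (a point): Point on the deck (charger frame x = 17, z = 22 mm), axes as the charger's: the pack's origin lies here, axes parallel, when it is fully home with both prongs against the end wall. A pack set on the deck 82 mm short of this point (-x) has its nose just in front of the rails' mouth.
- relay_box: Small white and green cardboard box, 41 x 50 x 36 mm, loose bystander; origin under its centre.
- stapler: Black desk stapler, 36 x 150 x 41 mm, long along its y, loose bystander; origin under its centre.
- bearing: Steel ball bearing lying flat, 47 mm across, 14 mm high, loose bystander; origin under its centre.
- marker_black: Black felt marker, 21 x 136 x 18 mm, long along its y, loose bystander; origin under its centre.
- oil_filter: Orange round oil filter standing upright, 68 mm across, 72 mm high, loose bystander; origin under its centre.
- brass_elbow: Brass hose elbow, 49 x 51 x 27 mm, loose bystander; origin under its centre.
Things that resemble listed ones, but are neither listed nor needed, are in the scene too. What is shaped like the pack but pink or red is not meant. There is more than one size of the charger; the one meant has the size given above.

How it is judged (in metres and radians):
At the end, for the whole second after the job is handed in: The pack rests on the charger's deck under the lips, notch over the terminal block, within 6 mm of fully home and 5 mm of the centre line, within 3 mm of deck height, aligned within 0.1 rad, upright within 0.05 rad and still (x of pack in the frame of charger_home between -0.006 and 0.004 m and y of pack in the frame of charger_home between -0.005 and 0.005 m and z of pack in the frame of charger_home between -0.003 and 0.003 m and angle between the x axis of pack and the x axis of charger_home, either way round below 0.1 rad and angle between pack's own z axis and vertical below 0.05 rad and linear speed of pack below 0.01 m/s); the robot touches nothing.
It fails at once if a bystander was moved by more than 30 mm (distance of any of relay_box, stapler, bearing, marker_black, oil_filter, brass_elbow from where it was at the start of the episode above 0.03 m).
It also fails if it takes over 42 s, if anything falls off the work surface, if the arm or the gripper's body presses on something with over 40 N, if the wrist force passes 120 N, or if a joint passes its speed limit or range.

## Robot

A 6-joint arm with a two-finger parallel gripper is mounted at the origin on the work surface; the furniture and walls round the work are solid. World frame = base frame: x ahead of the robot, y to its left, z up, the work surface at z = 0. Lengths are in mm, angles in rad, forces in N, time in s.
With the tool pointing down it reaches from about 300 to 850 mm from the base axis. Payload 4.2 kg.
Tool frame: the origin (TCP) lies between the finger pads; the fingertips stand 17 mm ahead of it and the grasp point (between the pads) lies 2 mm behind it; z points along the fingers, y is the line along which they close (so a half turn about z gives the same grasp; the last joint's range is limited). The gripper opens to 91 mm and grips with 3 to 60 N. Pads are 32 mm wide; open, the fingers measure 118 mm over their backs; the gripper's body (76 mm by 178 mm) begins 60 mm behind the grasp point.
Start: joints at [-1.121, 0.32, 1.565, -0, 1.257, -0.02], TCP at [260.312, -512.717, 230.976] pointing down, gripper open.
Joint ranges: [-3.11, 3.11], [-0.84, 2.01], [0.21, 2.61], [-1.34, 4.49], [0.05, 2.63], [-2.56, 2.56]. Speed limits (rad/s): [2.57, 2.57, 3.14, 3.14, 3.14, 3.14].

## Interface

Orientations are given as a unit quaternion [w, x, y, z].
In Python, from cell import * gives the robot as it stands. The module is installed in compiled form; this text tells all that it offers.
- The arm moves only by the tool carry_out, never from a script. Its argument "plan" is text: rows parted by semicolons, each of 6 numbers parted by spaces: the shift along the world's x, y, z in m, then the turn, a rotation vector about the world's x, y, z in degrees. In form: dx dy dz wx wy wz; .... A call has 1 to 20 rows; each row is the pose to reach, as a shift and turn from the pose commanded when the call began; what a row does not reach only later rows make up. A row lasts 1/12 s, in which the tool goes at most 41.7 mm and 7.16 degrees, less where a joint would pass 70% of its speed; a pose out of reach is approached as far as the arm can. A call with a gripper value outside its range is refused whole. "claw" is the finger opening in m, from 0 to 0.0912, set as the call begins (left out, the last holds). The fingers move at their own pace and stop on an object; "grip_force" is the grip in N (left out, the last holds). Time passes only in rows, so rows that repeat a pose let the fingers close. It gives the time, the measured TCP pose, the force, the opening and the grip force at its end, in the units of the state.
- sense(): the state, without advancing time (a new reading comes with each control period).
- capture(name): name is "scene" or "side" or "wrist"; returns a dict with "img" (420x560x3 uint8, red, green, blue), "z_map" (420x560 float32, mm along the optical axis (not along the pixel's ray), 0 where there is no reading), "camera_matrix" (3x3 intrinsics, pixels), "position" and "attitude" of the camera in the world; the wrist camera has in their place "hand_eye" (4x4, takes a point from camera to tool coordinates, whose origin is the TCP and whose axes are the flange's). Camera axes: x right, y down, z forward; pixel columns grow to the right and rows downward; lengths in mm; the calibration is good to about 2 mm. A picture is of the moment at which its call begins: read the wrist's pose just before it.
- close_job(): hands the job in; it is judged then, once.
The state is a dict: "time_s": time; "q": joint angles; "dq": joint speeds; "joint_efforts": joint torques, N m; "ee_pos": TCP position; "orientation": TCP orientation; "contact_force": force on the tool from outside, world axes, zero at the start; "ft_torque": the same for the moment, N m; "gripper_width": finger opening in mm; "finger_force": force on a finger pad.
Only numpy, scipy, OpenCV 4.12 (cv2) and the standard library are available. Lean on these libraries where they do the work, as an engineer would, in place of code of your own. Each camera call takes 0.05 s, during which the arm holds its last target. There are 200 camera calls.

## Working session

There is one attempt and no reset: what is moved stays moved. The work goes in short steps, Python scripts to look and compute and a tool call to move; the robot and the scene stay as the last step left them, time stands still between calls to the robot, and variables do not carry over. Pictures are saved under pics/ and viewed, at most 10 in all, crops included, and the job is handed in when it is done.

Besides the shell and the picture viewer there is one more tool, called as name(argument=value, ...), one argument or row to a line, values as JSON. carry_out: Moves the arm, as the interface text tells. Its arguments: {"type":"object","properties":{"plan":{"type":"string"},"claw":{"type":"number"},"grip_force":{"type":"number"}},"required":["plan"]}

```bash
mkdir -p pics
cat > h.py <<'E'
from cell import *
import numpy as np, cv2
from scipy.spatial.transform import Rotation as R
def rot(a):
    a=np.array(a,float)
    return a if a.shape==(3,3) else R.from_quat(a[[1,2,3,0]]).as_matrix()
def cam(n):
    s=sense(); c=capture(n)
    if n=='wrist':
        T=np.eye(4);T[:3,:3]=rot(s['orientation']);T[:3,3]=s['ee_pos']
        M=T@np.array(c['hand_eye'])
    else:
        M=np.eye(4);M[:3,:3]=rot(c['attitude']);M[:3,3]=c['position']
    c['M']=M
    K=np.array(c['camera_matrix']);z=c['z_map'];v,u=np.indices(z.shape)
    P=np.stack([(u-K[0,2])/K[0,0]*z,(v-K[1,2])/K[1,1]*z,z],-1)
    c['P']=P@M[:3,:3].T+M[:3,3]; c['P'][z==0]=np.nan
    return c
E
python3 - <<'E'
from h import *
s=sense();print({k:np.round(v,3) for k,v in s.items()})
for n in ['scene','side','wrist']:
    c=cam(n);cv2.imwrite(f'pics/{n}0.png',c['img'][:,:,::-1]);np.savez(f'{n}0.npz',img=c['img'],P=c['P'],M=c['M'],K=c['camera_matrix'])
    print(n,np.round(c['M'],2).tolist(),np.round(c['camera_matrix'],1).tolist())
E
```

```text
{'time_s': np.float64(0.0), 'q': array([-1.121,  0.32 ,  1.566, -0.   ,  1.257, -0.02 ]), 'dq': array([ 0.   ,  0.   ,  0.002,  0.001,  0.001, -0.002]), 'joint_efforts': array([-1.0000e-03, -4.1246e+01, -2.3197e+01,  7.3000e-02,  4.6000e-02,
       -0.0000e+00]), 'ee_pos': array([ 260.081, -512.256,  230.121]), 'orientation': array([-0.001,  0.973,  0.233, -0.   ]), 'contact_force': array([-0.874,  0.582, -0.601]), 'ft_torque': array([ 0.023,  0.012, -0.003]), 'finger_force': np.float64(0.0), 'gripper_width': np.float64(90.923)}
scene [[0.37, 0.64, -0.67, 1333.19], [0.93, -0.26, 0.27, -433.87], [-0.0, -0.73, -0.69, 940.74], [0.0, 0.0, 0.0, 1.0]] [[445.6, 0.0, 276.7], [0.0, 445.6, 218.1], [0.0, 0.0, 1.0]]
side [[-0.68, 0.64, -0.35, 950.38], [0.73, 0.59, -0.34, 368.78], [-0.01, -0.49, -0.87, 1298.72], [0.0, 0.0, 0.0, 1.0]] [[428.9, 0.0, 279.9], [0.0, 428.9, 218.7], [0.0, 0.0, 1.0]]
wrist [[0.45, -0.85, -0.26, 332.64], [-0.89, -0.44, -0.13, -476.43], [-0.0, 0.29, -0.96, 384.13], [0.0, 0.0, 0.0, 1.0]] [[312.3, 0.0, 276.1], [0.0, 312.3, 211.1], [0.0, 0.0, 1.0]]
```

View pics/scene0.png

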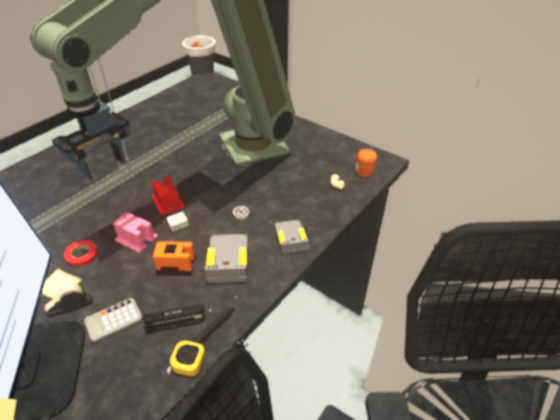

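View pics/side0.png

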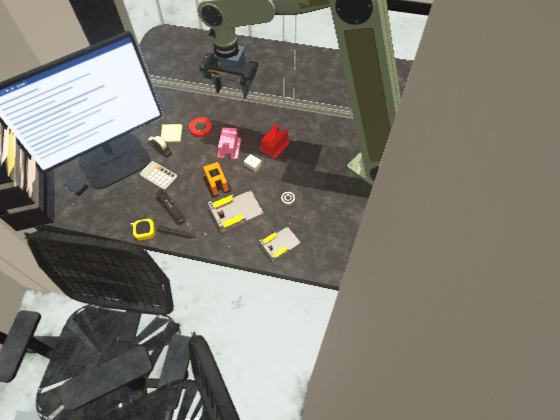

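The scene view shows the orange pack at (174,256), with the large charger beside it at (227,257) and a smaller charger at (291,236). In the side view they are at (216,178), (235,210) and (280,243). I'll enlarge these areas and measure.

Run:
```python
from h import *
a=np.load('scene0.npz');b=np.load('side0.npz')
A=cv2.resize(a['img'][200:300,130:260],None,fx=4,fy=4,interpolation=cv2.INTER_CUBIC)
B=cv2.resize(b['img'][140:240,180:310],None,fx=4,fy=4,interpolation=cv2.INTER_CUBIC)
cv2.imwrite('pics/crop.png',cv2.resize(np.hstack([A,B]),(800,308))[:,:,::-1])
for n,d,box in [('scene',a,(140,235,265,290)),('side',b,(195,155,270,240))]:
    hsv=cv2.cvtColor(d['img'],cv2.COLOR_RGB2HSV);P=d['P']
    m0=np.zeros(hsv.shape[:2],bool);m0[box[1]:box[3],box[0]:box[2]]=1
    for nm,lo,hi in [('orange',(6,150,100),(17,255,255)),('yellow',(22,130,120),(34,255,255)),('grey',(0,0,100),(180,50,200))]:
        m=(cv2.inRange(hsv,lo,hi)>0)&m0&np.isfinite(P[...,0])
        k,l,st,ce=cv2.connectedComponentsWithStats(m.astype(np.uint8))
        for i in range(1,k):
            if st[i,4]<25: continue
            q=P[l==i]; zt=np.percentile(q[:,2],95)
            t=q[q[:,2]>zt-6]
            r=cv2.minAreaRect(t[:,:2].astype(np.float32))
            print(n,nm,ce[i].round(),st[i,4],'z',q[:,2].min().round(1),np.median(q[:,2]).round(1),zt.round(1),'rect',np.round(r[0],1),np.round(r[1],1),round(r[2],1))
```

```text
scene orange [175. 256.] 874 z -6.7 49.5 66.3 rect [ 480.1 -395.4] [95.4 60.9] 65.4
scene yellow [210. 257.] 134 z -4.8 38.5 42.6 rect [ 529.5 -308. ] [20.6 72.5] 69.5
scene yellow [243. 256.] 119 z 14.4 38.9 42.5 rect [ 555.  -225.9] [16.6 56.9] 71.2
scene grey [216. 237.] 67 z -4.6 19.0 22.2 rect [ 439.5 -253.1] [35.7 87.2] 7.0
scene grey [253. 242.] 188 z -6.6 -1.4 20.3 rect [ 478.6 -191.6] [54.  17.3] 3.4
scene grey [224. 274.] 585 z -5.9 34.6 57.0 rect [ 584.9 -284. ] [103.6  18.1] 68.2
scene grey [149. 285.] 42 z -6.5 -1.2 0.9 rect [ 521.4 -477.2] [33.  12.7] 39.6
side orange [219. 185.] 144 z -5.4 38.3 65.7 rect [ 466.2 -377.7] [104.7  47.7] 34.9
side yellow [213. 173.] 124 z 59.2 67.4 71.5 rect [ 478.5 -394.7] [88.2 47.2] 68.4
side yellow [222. 201.] 126 z -0.5 41.0 47.3 rect [ 528.1 -307.8] [23.9 75.3] 77.9
side yellow [232. 221.] 124 z 23.6 41.5 47.1 rect [ 558.1 -228. ] [21.9 71.5] 70.9
side grey [233. 204.] 2697 z -8.3 1.5 21.7 rect [ 530.6 -215.2] [204.3 160.2] 69.6
side grey [264. 164.] 121 z -7.0 0.7 6.3 rect [ 298.2 -338.5] [75.8 47.6] 47.3
side grey [222. 164.] 35 z -6.3 0.5 4.5 rect [ 399.8 -452.2] [53.9 21. ] 67.9
```

View pics/crop.png

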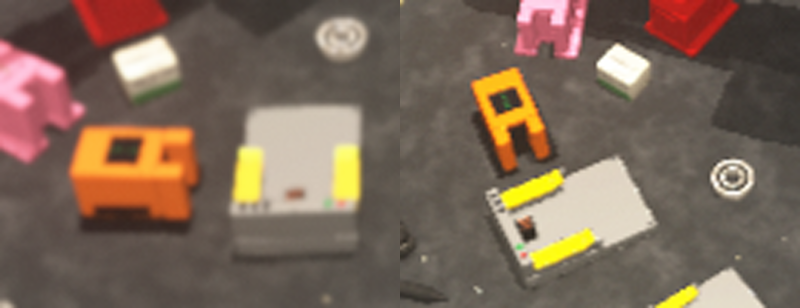

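The pack is at about (480,-395) with its top at z 66, matching the stated size, and its notch faces yaw ≈ +66°. The charger origin is near (517,-258) at yaw ≈ -20°. That follows from the end wall (104 mm wide, 57 high) and the lips, and it matches the stated sizes. I'll go above the pack and take a closer wrist look.

carry_out(
  plan="0.11 0.059 0.01 0 0 20;0.22 0.118 0.01 0 0 39;0.22 0.118 0.01 0 0 39;0.22 0.118 0.01 0 0 39;0.22 0.118 0.01 0 0 39;0.22 0.118 0.01 0 0 39;0.22 0.118 0.01 0 0 39;0.22 0.118 0.01 0 0 39;0.22 0.118 0.01 0 0 39;0.22 0.118 0.01 0 0 39",
  claw=0.0912,
)

```text
time_s: 0.98
ee_pos: [479.1, -395.3, 240.7]
orientation: [-0.0, 0.84, 0.543, -0.0]
contact_force: [0.5, -0.3, -0.0]
gripper_width: 91.3
finger_force: 0.0
```

Run:
```python
from h import *
s=sense();print(s['time_s'],np.round(s['ee_pos'],1),R.from_matrix(rot(s['orientation'])).as_matrix()[:,0].round(3),np.abs(s['dq']).max())
c=cam('wrist');cv2.imwrite('pics/w1.png',c['img'][:,:,::-1]);np.savez('w1.npz',img=c['img'],P=c['P'],M=c['M'],K=c['camera_matrix'])
d=c;hsv=cv2.cvtColor(d['img'],cv2.COLOR_RGB2HSV);P=d['P']
for nm,lo,hi in [('orange',(6,150,60),(18,255,255)),('yellow',(22,130,100),(34,255,255)),('grey',(0,0,90),(180,50,220)),('pink',(150,60,80),(178,255,255))]:
        m=(cv2.inRange(hsv,lo,hi)>0)&np.isfinite(P[...,0])
        k,l,st,ce=cv2.connectedComponentsWithStats(m.astype(np.uint8))
        for i in range(1,k):
            if st[i,4]<300: continue
            q=P[l==i]; zt=np.percentile(q[:,2],95)
            t=q[q[:,2]>zt-6]
            r=cv2.minAreaRect(t[:,:2].astype(np.float32))
            print(nm,ce[i].round(),st[i,4],'z',np.median(q[:,2]).round(1),zt.round(1),'rect',np.round(r[0],1),np.round(r[1],1),round(r[2],1))
```

```text
0.9833 [ 479.1 -395.3  240.7] [ 0.41   0.912 -0.   ] 0.012705273102191194
orange [276. 197.] 3058 z 65.8 67.2 rect [ 478.3 -397.7] [95.3 55.8] 66.8
yellow [279.  11.] 1531 z 40.9 43.2 rect [ 556.4 -229.5] [20.1 71.9] 70.1
yellow [516. 113.] 2103 z 32.3 35.0 rect [ 774.9 -434.4] [65.4 65.6] 55.5
yellow [286. 101.] 1280 z 40.8 43.1 rect [ 527.6 -309.7] [19.8 71.9] 69.9
grey [148.  55.] 11262 z 0.5 13.0 rect [ 413.7 -222.3] [107.3 202. ] 69.5
grey [433. 131.] 40646 z 0.1 1.7 rect [ 690.1 -458.7] [271.6 478. ] 29.9
grey [283.  26.] 364 z 22.4 23.9 rect [ 549.9 -245.1] [23.  73.8] 67.8
grey [161. 237.] 15122 z 0.3 1.7 rect [ 326.6 -425.3] [205.9 490.1] 51.4
grey [265. 307.] 4653 z 319.5 320.6 rect [ 491.7 -368.2] [ 7.5 97.6] 65.9
grey [260. 340.] 5170 z 0.0 1.3 rect [ 383.8 -496.1] [300.8 313.6] 74.6
pink [218. 272.] 1331 z 33.3 65.5 rect [ 394.5 -417.5] [131.7  42.6] 63.6
```

View pics/w1.png

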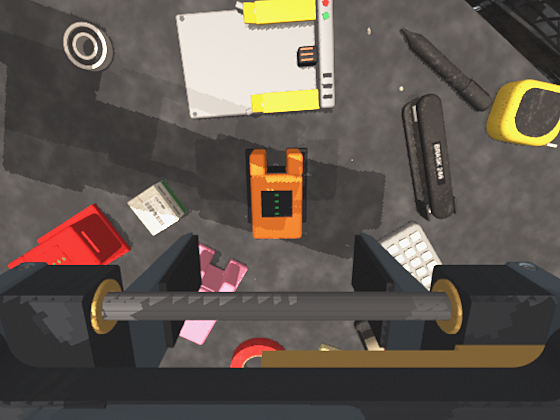

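The wrist view shows the pack at (276,195) with its notch up and the charger above it at (260,60). The terminal block is at (307,56), the pink pack at (215,290) close to the left finger, and the relay box at (157,208). Next I'll check the charger's extents and the finger clearances.

Run:
```python
from h import *
d=np.load('w1.npz');P=d['P'].reshape(-1,3);sc=np.load('scene0.npz')['P'].reshape(-1,3);sd=np.load('side0.npz')['P'].reshape(-1,3)
def fr(P,o,a):
    a=np.radians(a);q=P.copy();e=P[:,:2]-o
    q[:,0]=e@[np.cos(a),np.sin(a)];q[:,1]=e@[-np.sin(a),np.cos(a)];return q
p=lambda v:np.round(np.percentile(v,[1,5,50,95,99]),1)
for n,X in [('w',P),('sc',sc),('sd',sd)]:
    q=fr(X,(517,-258),-20);q=q[(abs(q[:,0])<95)&(abs(q[:,1])<70)]
    k=q[(q[:,2]>17)&(q[:,2]<27)&(abs(q[:,1])<25)];print(n,'deck',len(k),p(k[:,0]),np.median(k[:,2]))
    k=q[(q[:,2]>52)&(q[:,2]<64)];print(' wall',len(k),p(k[:,0]),p(k[:,1]),k[:,2].mean())
    k=q[(q[:,2]>43)&(q[:,2]<52)&(q[:,0]<63)];print(' block',len(k),p(k[:,0]) if len(k) else '',p(k[:,1]) if len(k) else '')
    k=q[(q[:,2]>36)&(q[:,2]<48)&(abs(q[:,1])>28)&(q[:,0]<66)]
    for s in (-1,1):
        j=k[k[:,1]*s>0];print(' lip',s,len(j),p(j[:,0]),p(j[:,1]))
q=fr(P,(478.3,-397.7),66.8);q=q[(q[:,2]>15)&(q[:,2]<80)&(abs(q[:,1])<85)&(q[:,0]>-60)&(q[:,0]<45)]
for a in range(-60,45,10):
    j=q[(q[:,0]>=a)&(q[:,0]<a+10)];L=j[j[:,1]>32][:,1];Rr=j[j[:,1]<-32][:,1]
    print(a,L.min().round() if len(L) else None,Rr.max().round() if len(Rr) else None)
j=q[abs(q[:,2]-66)<3];j=j[abs(j[:,1])<32];print('pack',p(j[:,0]),p(j[:,1]))
```

```text
w deck 6311 [-79.9 -74.3 -12.1  52.2  61.2] 22.32741702937716
 wall 1700 [62.9 63.3 69.8 76.9 77.7] [-54.3 -50.   -3.8  36.7  40.1] 57.83660799499436
 block 566 [-7.7 -7.  49.4 62.9 63. ] [-52.9 -47.7  -2.9  43.4  47.1]
 lip -1 1380 [-12.1  -6.3  27.9  60.8  63. ] [-55.4 -54.5 -45.5 -36.2 -35.2]
 lip 1 1711 [-13.   -6.8  26.1  60.1  63. ] [29.9 30.4 39.4 48.3 49.8]
sc deck 546 [-78.9 -73.5 -16.4  77.2  80. ] 20.7104598754309
 wall 200 [63.6 65.6 73.2 79.5 81.1] [-50.3 -46.1   1.5  47.9  50.6] 56.241838899326275
 block 28 [-4.1 -3.7 48.5 55.7 55.9] [-46.4 -41.6   2.2  47.4  50.9]
 lip -1 121 [-7.9 -5.  20.3 47.2 51.1] [-52.7 -51.5 -43.1 -33.6 -32.5]
 lip 1 125 [-9.2 -4.8 21.2 48.8 52.1] [32.6 34.2 43.  51.5 52.9]
sd deck 399 [-80.3 -74.9 -17.   45.6  77.6] 23.121883492112374
 wall 133 [50.2 63.  70.3 77.4 78.1] [-53.9 -49.7  -1.5  44.5  49.6] 57.96264367693843
 block 100 [-9.3 -5.5 28.9 59.4 61. ] [-52.3 -50.3   0.8  48.1  52.9]
 lip -1 105 [-12.9  -4.2  27.5  56.5  59.3] [-57.1 -56.5 -45.8 -36.1 -34.4]
 lip 1 127 [-11.1  -6.1  27.6  59.2  63.5] [29.  30.6 41.8 51.  52.8]
-60 None None
-50 None None
-40 None None
-30 None None
-20 None None
-10 None None
0 None None
10 None None
20 None None
30 None None
40 None None
pack [-46.4 -42.3  -2.9  38.6  43.8] [-26.9 -25.2  -0.2  24.9  27.1]
```

The fingers are clear. The pack is confirmed at (478.3,-397.7) and the charger refines to about (515,-260), yaw -20°. I'll descend and grasp with the tips at about z 38.

carry_out(
  plan="-0.001 -0.0025 -0.04 0 0 1;-0.001 -0.0025 -0.08 0 0 1;-0.001 -0.0025 -0.12 0 0 1;-0.001 -0.0025 -0.15 0 0 1;-0.001 -0.0025 -0.17 0 0 1;-0.001 -0.0025 -0.186 0 0 1;-0.001 -0.0025 -0.186 0 0 1;-0.001 -0.0025 -0.186 0 0 1",
)

```text
time_s: 1.7
ee_pos: [478.1, -397.8, 54.7]
orientation: [-0.001, 0.835, 0.551, -0.0]
contact_force: [0.2, 0.1, 0.2]
gripper_width: 91.3
finger_force: 0.0
```

carry_out(
  plan="0 0 0 0 0 0;0 0 0 0 0 0;0 0 0 0 0 0;0 0 0 0 0 0;0 0 0 0 0 0;0 0 0 0 0 0;0 0 0 0 0 0;0 0 0 0 0 0",
  claw=0.03,
  grip_force=40,
)

```text
time_s: 2.37
ee_pos: [478.9, -397.0, 55.5]
orientation: [-0.0, 0.834, 0.551, -0.0]
contact_force: [-2.5, 1.0, 5.9]
gripper_width: 55.6
finger_force: 40.0
```

Gripped at 55.6 mm, as expected. Now I'll lift, turn -87° and carry to above the deck in front of the rails.

carry_out(
  plan="0 0 0.04 0 0 0;0 0 0.08 0 0 0;0 0.01 0.1 0 0 -7;-0.002 0.025 0.1 0 0 -14;-0.005 0.04 0.1 0 0 -21;-0.008 0.055 0.1 0 0 -28;-0.01 0.07 0.1 0 0 -35;-0.012 0.085 0.1 0 0 -42;-0.015 0.1 0.1 0 0 -49;-0.018 0.115 0.1 0 0 -56;-0.02 0.13 0.1 0 0 -63;-0.022 0.14 0.1 0 0 -70;-0.024 0.15 0.1 0 0 -77;-0.0255 0.159 0.1 0 0 -84;-0.0255 0.159 0.1 0 0 -87;-0.0255 0.159 0.1 0 0 -87;-0.0255 0.159 0.1 0 0 -87;-0.0255 0.159 0.1 0 0 -87",
)

```text
time_s: 3.87
ee_pos: [453.8, -238.3, 154.5]
orientation: [-0.0, 0.985, -0.174, -0.0]
contact_force: [-0.9, -0.5, -3.9]
gripper_width: 55.8
finger_force: 40.0
```

```bash
cat > m.py <<'E'
from h import *
import sys
s=sense();Rm=rot(s['orientation']);print(s['time_s'],np.round(s['ee_pos'],1),'yaw',np.degrees(np.arctan2(Rm[1,0],Rm[0,0])).round(2),'w',s['gripper_width'])
c=cam('wrist');cv2.imwrite(f'pics/{sys.argv[1]}.png',c['img'][:,:,::-1])
hsv=cv2.cvtColor(c['img'],cv2.COLOR_RGB2HSV);P=c['P']
np.savez(sys.argv[1]+'.npz',img=c['img'],P=P)
for nm,lo,hi in [('orange',(6,150,60),(18,255,255)),('yellow',(22,130,100),(34,255,255))]:
    m=(cv2.inRange(hsv,lo,hi)>0)&np.isfinite(P[...,0])
    k,l,st,ce=cv2.connectedComponentsWithStats(m.astype(np.uint8))
    for i in range(1,k):
        if st[i,4]<300: continue
        q=P[l==i]; zt=np.percentile(q[:,2],95);t=q[q[:,2]>zt-6]
        r=cv2.minAreaRect(t[:,:2].astype(np.float32))
        print(nm,ce[i].round(),st[i,4],'z',zt.round(1),'rect',np.round(r[0],1),np.round(r[1],1),round(r[2],1))
E
python3 m.py w2
```

```text
3.8667 [ 453.8 -238.3  154.5] yaw -20.02 w 55.8072620328282
orange [276. 232.] 9182 z 166.0 rect [ 472.7 -245.8] [56.1 54.7] 70.0
orange [268. 333.] 1057 z 232.6 rect [ 478.7 -248.1] [28.5  1.8] 70.7
yellow [222.  98.] 2249 z 42.8 rect [ 556.9 -229.6] [20.2 70.8] 69.8
yellow [327.  98.] 2211 z 42.6 rect [ 527.9 -309.8] [20.2 71. ] 69.7
yellow [110. 196.] 806 z 31.4 rect [516.9 -98.9] [15.1 52. ] 77.8
yellow [ 45. 206.] 830 z 31.4 rect [527.9 -41.2] [22.6 51.2] 76.7
yellow [264. 328.] 314 z 166.2 rect [ 429.2 -229.5] [48.3 12.1] 85.2
```

View pics/w2.png

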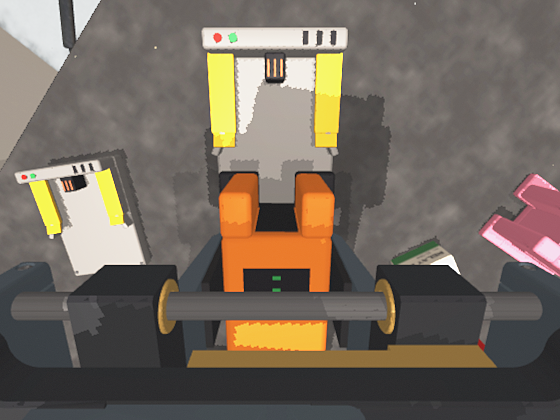

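The wrist view shows the notch at (276,205), facing the terminal block at (275,66) between the lips at (222,98) and (327,98). The pack is about 1 mm off laterally and the yaw agrees. I'll shift it, then lower onto the deck.

carry_out(
  plan="0.0003 0.001 -0.03 0 0 0;0.0003 0.001 -0.05 0 0 0;0.0003 0.001 -0.065 0 0 0;0.0003 0.001 -0.073 0 0 0;0.0003 0.001 -0.0765 0 0 0;0.0003 0.001 -0.0765 0 0 0;0.0003 0.001 -0.0765 0 0 0",
)

```text
time_s: 4.5
ee_pos: [454.9, -237.8, 79.1]
orientation: [0.0, 0.985, -0.174, 0.001]
contact_force: [0.8, -0.1, -3.2]
gripper_width: 55.8
finger_force: 40.0
```

carry_out(
  plan="0 0 -0.0005 0 0 0;0 0 -0.001 0 0 0;0 0 -0.001 0 0 0",
)

```text
time_s: 4.75
ee_pos: [454.4, -237.3, 77.9]
orientation: [0.0, 0.985, -0.174, 0.0]
contact_force: [-0.5, 0.4, -3.2]
gripper_width: 55.7
finger_force: 40.0
```

No contact yet, so I'll lower in small steps.

carry_out(
  plan="0 0 -0.0005 0 0 0;0 0 -0.001 0 0 0;0 0 -0.001 0 0 0",
)

```text
time_s: 5.0
ee_pos: [454.4, -237.4, 77.5]
orientation: [0.0, 0.985, -0.174, 0.0]
contact_force: [-2.5, 0.5, 4.5]
gripper_width: 55.9
finger_force: 40.0
```

carry_out(
  plan="0 0 -0.0005 0 0 0;0 0 -0.0005 0 0 0",
)

```text
time_s: 5.17
ee_pos: [454.4, -237.4, 77.5]
orientation: [0.0, 0.985, -0.174, 0.001]
contact_force: [-2.9, 1.3, 9.9]
gripper_width: 55.5
finger_force: 40.0
```

It's on the deck at about 10 N. Now slide along (0.94, -0.342), 40 mm first.

carry_out(
  plan="0.0047 -0.0017 0.0003 0 0 0;0.0094 -0.0034 0.0003 0 0 0;0.0141 -0.0051 0.0003 0 0 0;0.0188 -0.0068 0.0003 0 0 0;0.0235 -0.0086 0.0003 0 0 0;0.0282 -0.0103 0.0003 0 0 0;0.0329 -0.012 0.0003 0 0 0;0.0376 -0.0137 0.0003 0 0 0;0.0376 -0.0137 0.0003 0 0 0",
)

```text
time_s: 5.92
ee_pos: [490.4, -250.4, 77.5]
orientation: [-0.0, 0.985, -0.174, -0.001]
contact_force: [-8.7, 2.0, 10.7]
gripper_width: 55.4
finger_force: 40.0
```

```bash
python3 m.py w3
```

```text
5.9167 [ 490.4 -250.4   77.5] yaw -20.07 w 55.377734577525665
orange [276. 232.] 9151 z 89.0 rect [ 509.4 -257.9] [56.4 54.5] 70.2
orange [276. 335.] 3092 z 89.4 rect [ 482.8 -247.6] [55.6 71.6] 70.9
yellow [205. 155.] 3624 z 42.8 rect [ 557.  -229.4] [20.5 70.1] 69.5
yellow [347. 155.] 3545 z 42.7 rect [ 527.6 -310. ] [20.1 70.2] 70.1
yellow [ 63. 267.] 914 z 30.7 rect [ 538.6 -148.1] [ 33.6 130.7] 19.4
```

View pics/w3.png

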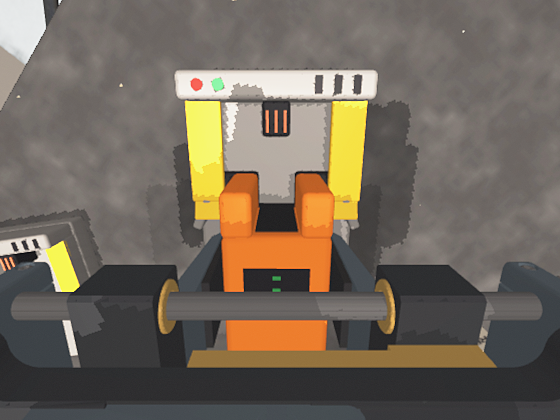

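The prongs are inside the mouth, with the notch at (276,200) on the block's line at (276,118) and a lateral error near 0.2 mm. About 42 mm remain.

carry_out(
  plan="0.0047 -0.0017 0 0 0 0;0.0094 -0.0034 0 0 0 0;0.0141 -0.0051 0 0 0 0;0.0188 -0.0068 0 0 0 0;0.0235 -0.0086 0 0 0 0;0.0282 -0.0103 0 0 0 0;0.0329 -0.012 0 0 0 0;0.0348 -0.0127 0 0 0 0;0.0348 -0.0127 0 0 0 0",
)

```text
time_s: 6.72
ee_pos: [525.5, -263.3, 77.5]
orientation: [-0.0, 0.985, -0.174, -0.001]
contact_force: [-5.7, 1.0, 8.6]
gripper_width: 56.1
finger_force: 40.0
```

carry_out(
  plan="0.0009 -0.0003 0 0 0 0;0.0019 -0.0007 0 0 0 0;0.0028 -0.001 0 0 0 0;0.0028 -0.001 0 0 0 0",
)

```text
time_s: 7.05
ee_pos: [525.8, -263.4, 77.7]
orientation: [-0.001, 0.985, -0.174, -0.004]
contact_force: [-11.8, 3.0, 14.5]
gripper_width: 55.8
finger_force: 40.0
```

carry_out(
  plan="0.0009 -0.0003 0.0005 0 0 0;0.0019 -0.0007 0.0005 0 0 0;0.0028 -0.001 0.0005 0 0 0;0.0028 -0.001 0.0005 0 0 0",
)

```text
time_s: 7.38
ee_pos: [530.8, -265.2, 77.5]
orientation: [-0.0, 0.985, -0.174, -0.001]
contact_force: [-6.7, 1.7, 7.6]
gripper_width: 56.0
finger_force: 40.0
```

```bash
python3 m.py w4
python3 - <<'E'
from h import *
s=sense();print(s['contact_force'],s['ft_torque'])
q=np.load('w4.npz')['P'].reshape(-1,3);a=np.radians(-20);e=q[:,:2]-(514.9,-260.3)
x=e@[np.cos(a),np.sin(a)];y=e@[-np.sin(a),np.cos(a)];z=q[:,2]
p=lambda v:np.round(np.percentile(v,[1,5,50,95,99]),1)
w=(abs(x-70)<20)&(abs(y)<55)&(abs(z-58)<4);print('wall',p(x[w]),p(z[w]))
t=(x>10)&(x<70)&(abs(y)<27)&(z>80)&(z<95);print('pack nose',p(x[t]),p(y[t]),p(z[t]))
E
```

```text
7.3833 [ 530.8 -265.2   77.5] yaw -20.06 w 55.962623259033826
orange [276. 238.] 7511 z 89.0 rect [ 549.7 -272.7] [56.2 54.8] 70.1
orange [273. 337.] 2529 z 89.6 rect [ 523.3 -262.4] [55.4 71.6] 70.8
yellow [206. 209.] 1611 z 41.8 rect [ 563.9 -232. ] [19.9 49.7] 69.6
yellow [346. 209.] 1557 z 41.7 rect [ 536.7 -310.7] [24.9 51.1] 71.2
yellow [290. 326.] 482 z 89.2 rect [ 504.2 -260.3] [44.6  7.9] 68.8
[-6.82778232  2.2613489   7.28584538] [0.54584267 0.9121144  0.13880918]
wall [63.1 64.8 71.8 78.2 78.7] [54.7 56.1 58.1 59.5 60.6]
pack nose [12.4 14.5 36.  61.9 63.9] [-26.5 -24.5  -0.2  24.6  26.5] [80.8 84.8 88.2 89.5 90. ]
```

View pics/w4.png

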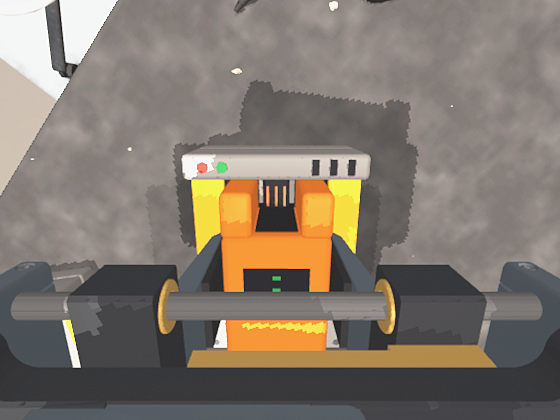

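The prongs are nearly at the wall, with their tips at row 180 below the wall's top edge at row 178, and the block at (277,195) is in the notch. I'll press on until the contact force rises.

carry_out(
  plan="0.0009 -0.0003 0 0 0 0;0.0019 -0.0007 0 0 0 0;0.0028 -0.001 0 0 0 0;0.0028 -0.001 0 0 0 0",
)

```text
time_s: 7.77
ee_pos: [530.9, -265.3, 77.6]
orientation: [-0.001, 0.985, -0.174, -0.005]
contact_force: [-14.2, 4.4, 12.8]
gripper_width: 55.7
finger_force: 40.0
```

carry_out(
  plan="0.0009 -0.0003 0 0 0 0;0.0019 -0.0007 0 0 0 0;0.0019 -0.0007 0 0 0 0",
)

```text
time_s: 8.02
ee_pos: [531.0, -265.3, 77.5]
orientation: [-0.001, 0.985, -0.174, -0.007]
contact_force: [-16.5, 5.3, 16.8]
gripper_width: 55.5
finger_force: 40.0
```

It may be sticking again, as before, so I'll ease the down force while pushing.

carry_out(
  plan="0 0 0.0005 0 0 0;0.0009 -0.0003 0.0008 0 0 0;0.0019 -0.0007 0.001 0 0 0;0.0019 -0.0007 0.001 0 0 0",
)

```text
time_s: 8.35
ee_pos: [531.1, -265.3, 77.8]
orientation: [-0.002, 0.985, -0.174, -0.009]
contact_force: [-20.2, 5.8, 15.1]
gripper_width: 55.9
finger_force: 40.0
```

carry_out(
  plan="0.0009 -0.0003 0 0 0 0;0.0019 -0.0007 0 0 0 0;0.0019 -0.0007 0 0 0 0",
)

```text
time_s: 8.6
ee_pos: [531.3, -265.4, 77.7]
orientation: [-0.002, 0.985, -0.174, -0.011]
contact_force: [-23.2, 6.8, 18.6]
gripper_width: 56.0
finger_force: 40.0
```

Force is now 24 N with no movement, so it's against the wall. I'll relax the push and release.

carry_out(
  plan="-0.002 0.0007 0 0 0 0;-0.004 0.0014 0 0 0 0;-0.005 0.0018 0 0 0 0;-0.005 0.0018 0 0 0 0",
)

```text
time_s: 8.93
ee_pos: [531.0, -265.3, 77.4]
orientation: [-0.001, 0.985, -0.174, -0.005]
contact_force: [-11.4, 3.1, 7.5]
gripper_width: 55.3
finger_force: 40.0
```

carry_out(
  plan="0 0 0 0 0 0;0 0 0 0 0 0;0 0 0 0 0 0;0 0 0 0 0 0;0 0 0 0 0 0;0 0 0 0 0 0;0 0 0 0 0 0;0 0 0 0 0 0",
  claw=0.08,
)

```text
time_s: 9.6
ee_pos: [535.7, -267.0, 77.7]
orientation: [0.0, 0.985, -0.174, 0.0]
contact_force: [-0.3, -0.2, 0.6]
gripper_width: 80.0
finger_force: 0.0
```

```bash
cat > n.py <<'E'
from h import *
import sys
q=np.load(sys.argv[1]+'.npz')['P'].reshape(-1,3);a=np.radians(-20);e=q[:,:2]-(514.9,-260.3)
x=e@[np.cos(a),np.sin(a)];y=e@[-np.sin(a),np.cos(a)];z=q[:,2]
p=lambda v:np.round(np.percentile(v,[.2,1,5,50,95,99,99.8]),1)
w=(abs(x-70)<20)&(abs(y)<55)&(abs(z-58)<2);print('wall',p(x[w]),p(z[w]))
t=(x>-40)&(x<75)&(abs(y)<32)&(z>80)&(z<95);print('pack',p(x[t]),p(y[t]),p(z[t]))
A=np.c_[x[t],y[t],np.ones(t.sum())];t2=abs(z[t]-np.median(z[t]))<2.5;print('top plane slope',np.linalg.lstsq(A[t2],z[t][t2],rcond=None)[0])
E
python3 m.py w5; python3 n.py w5
```

```text
9.6 [ 535.7 -267.    77.7] yaw -20.08 w 79.97409995448365
orange [276. 243.] 7473 z 89.0 rect [ 552.5 -273.7] [55.7 48.9] 70.0
orange [269. 340.] 2266 z 89.3 rect [ 524.2 -262.8] [55.4 79.1] 71.1
yellow [211. 227.] 1865 z 42.7 rect [ 556.2 -228.1] [19.7 67.2] 67.0
yellow [342. 228.] 1849 z 42.9 rect [ 528.  -307.4] [25.4 69.8] 70.8
wall [55.3 63.8 64.9 71.8 77.9 78.5 78.9] [56.1 56.2 56.7 58.1 59.3 59.7 59.9]
pack [-27.6 -22.2 -17.4  30.4  61.2  63.8  64.1] [-27.9 -27.1 -24.9   0.4  25.1  27.1  27.8] [80.4 81.1 84.9 88.1 89.3 89.8 90.3]
top plane slope [-7.09413301e-03  1.34643234e-04  8.83137974e+01]
```

The nose is at 64 mm against the wall face at about 65, the pack is centred within 0.5 mm, and its top at 88 is right for deck height. I'll retreat upward and check once more.

carry_out(
  plan="0 0 0.01 0 0 0;0 0 0.03 0 0 0;0 0 0.06 0 0 0;0 0 0.1 0 0 0;0 0 0.14 0 0 0;0 0 0.14 0 0 0;0 0 0.14 0 0 0",
)

```text
time_s: 10.23
ee_pos: [536.9, -267.6, 221.5]
orientation: [0.001, 0.985, -0.174, 0.003]
contact_force: [-1.1, -0.1, -0.4]
gripper_width: 80.1
finger_force: 0.0
```

```bash
python3 m.py w6; python3 n.py w6
```

```text
10.2333 [ 536.9 -267.6  221.5] yaw -20.08 w 80.06428750514029
orange [273. 203.] 3178 z 89.3 rect [ 530.6 -265.8] [55.7 93.8] 69.9
yellow [237. 191.] 1070 z 43.1 rect [ 555.5 -229.3] [19.7 68.1] 69.9
yellow [314. 191.] 1062 z 43.3 rect [ 527.2 -307.1] [24.4 68. ] 70.8
yellow [286. 240.] 763 z 89.3 rect [ 509.9 -264.3] [38.2 43.8] 67.7
yellow [150. 255.] 412 z 31.3 rect [517.5 -98.9] [15.1 52.6] 77.8
wall [54.5 63.4 64.5 71.5 77.5 78.4 78.4] [56.  56.2 56.7 58.1 59.4 59.8 59.9]
pack [-31.3 -30.3 -26.1  15.4  58.   62.8  63.7] [-27.9 -27.4 -25.1   0.2  25.1  27.2  27.7] [80.6 81.7 86.  88.3 89.7 90.2 90.5]
top plane slope [-4.69406211e-03  1.29087278e-03  8.83456020e+01]
```

View pics/w6.png

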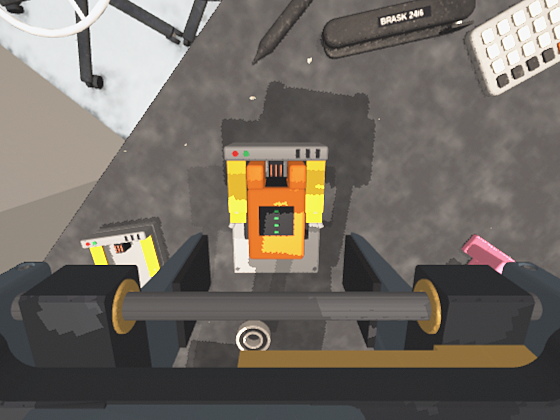

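The pack at (276,205) sits under both lips, its prongs at the wall (row 160) and the block in the notch at (276,168). Its centre, (530.6,-265.8), matches the estimated home of (530.9,-266.1), and the arm is clear.

```bash
python3 -c "
from cell import *
print(close_job())"
```

```text
the job is handed in; nothing more can be done
None
```

The battery is on its charger: notch over the terminal block, under both lips, and within about 1 mm of fully home by the wrist camera. It is released with the arm clear, and the job is handed in at about 10 s; the hand-in returned no verdict.

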